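# Show the rivet on the back of a stove panel to the inspection camera with a sprung mirror

## Robot

A 6-joint arm with a two-finger parallel gripper is mounted at the origin on the work surface. World frame = base frame: x ahead of the robot, y to its left, z up, the work surface at z = 0. Lengths are in m, angles in rad, forces in N, time in s.
With the tool pointing down it reaches from about 0.375 to 0.975 m from the base axis. Payload 3.8 kg.
Tool frame: the origin (TCP) lies at the very end of the fingers, on their centre line; the grasp point (between the pads) lies 19 mm behind it; y points along the fingers, x is the direction in which the jaws open and shut, and the axes are right-handed (so a half turn about y gives the same grasp; the last joint's range is limited). The gripper opens to 85 mm and grips with 20 to 120 N. Pads are 22 mm wide; open, the fingers measure 114 mm over their backs; the gripper's body (76 mm by 85 mm) begins 54 mm behind the grasp point. The pads swing forward as they close: fully open they stand 13 mm farther back than shut.
Start: joints at [-1.24, 0.264, 1.604, -0, 1.274, -0.037], TCP at [0.243, -0.63, 0.231] pointing down, gripper open.
Joint ranges: [-2.63, 2.63], [-0.94, 2.18], [0.31, 2.57], [-1.31, 4.45], [0, 2.66], [-2.55, 2.55]. Speed limits (rad/s): [2.57, 2.57, 3.14, 3.14, 3.14, 3.14].

## Interface

Orientations are given as a rotation vector (axis times angle).
In Python, from workcell import bot, cams gives the robot as it stands.
- The arm moves only by the tool play_rows, never from a script. Its argument "motion" is a list of rows, each a list of 2 entries, a list of its own where there are three numbers: the shift along the world's x, y, z normalised to -1 to 1, where 1 is 400 mm, then the turn, a rotation vector about the world's x, y, z normalised to -1 to 1, where 1 is pi/4 rad. In form: [[[tx, ty, tz], [ax, ay, az]], ...]. A call has 1 to 10 rows; each row is the pose to reach, as a shift and turn from the pose commanded when the call began; what a row does not reach only later rows make up. A row lasts 1/8 s, in which the tool goes at most 62.5 mm and 10.7 degrees, less where a joint would pass 70% of its speed; a pose out of reach is approached as far as the arm can. A call with a number of a shift or a turn outside -1 to 1 is refused whole. A call with a gripper value outside its range is refused whole. "gripper" is the closure, from 0 (fully open) to 1 (shut), set as the call begins (left out, the last holds). The fingers move at their own pace and stop on an object; "squeeze" is the grip in N (left out, the last holds). Time passes only in rows, so rows that repeat a pose let the fingers close. It gives the time, the measured TCP pose, the force and the opening at its end, in the units of the state.
- bot.read_state(): the state, without advancing time (a new reading comes with each control period).
- cams.read_camera(name): name is "side" or "top" or "wrist"; returns (picture, depth): 384x512x3 uint8, red, green, blue; 384x512 float32, m along the optical axis (not along the pixel's ray), 0 where there is no reading.
- cams.calibration(name): a dict with "mtx" (3x3 intrinsics, pixels), "k1" (the pictures are not rectified: a ray, as slopes to the right and down, at radius r is drawn at 1 + k1 r^2 times it, then the intrinsics apply), "R" (3x3) and "t" (3): a world point X has camera coordinates R X + t; the wrist camera has in their place "tool_from_camera" (4x4, takes a point from camera to tool coordinates, whose origin is the TCP and whose axes are the tool frame's). Camera axes: x right, y down, z forward; pixel columns grow to the right and rows downward; lengths in m; the calibration is good to about 2 mm. A picture is of the moment at which its call begins: read the wrist's pose just before it. calibration takes no time and is no camera call.
- bot.finish_job(): hands the job in, once; it reports no verdict.
Trained networks look in the newest picture that a camera, given by its name, has taken for a name from the list of things; names that differ only in an ending like _2 or _b are one class to them, and where a whole thing is asked for, a point or a joint stands for the part that bears it (a point fixed in the world has none). Each returns a list of dicts, best first, with "conf" (0 to 1); they miss things now and then, are a little off and sometimes report something else, mostly with a low value. They report only what shows in the picture. A call takes as long as a camera call. They do not tell look-alikes from the thing itself.
- cams.recognise(camera, label): "xyz" ([x, y, z] in m, in the coordinates of the camera as it stood for that picture, good to about 4 mm: the middle of the surface that is visible of it).
- cams.regions_of(camera, label): "mask" (384x512 bool, what is visible of it).
- cams.mark_of(camera, label): "xyz" ([x, y, z] in m, in the coordinates of the camera as it stood for that picture, good to about 4 mm: a listed point, or the origin of a listed thing).
The state is a dict: "time": time; "q": joint angles; "joint_vel": joint speeds; "joint_torque": joint torques, N m; "tool_pos": TCP position; "tcp_rot": TCP orientation; "wrist_force": force on the tool from outside, world axes, zero at the start; "torque": the same for the moment, N m; "width": opening from 0.0 (shut) to 1.0 (fully open).
Only numpy, scipy, OpenCV 4.12 (cv2) and the standard library are available. Lean on these libraries where they do the work, as an engineer would, in place of code of your own. Each camera call takes 0.05 s, during which the arm holds its last target.

## Task

Take the flat metal panel that leans on the little easel and stand it upright on its lower thin edge in the middle of the plywood pad, lined up with the pad's long sides and with its brass rivet towards the mirror, and let go of it. Then swing the sprung mirror by its upright pin until the small camera at the other end of the rail, looking at the middle of the mirror, sees the rivet there, and finish while still holding the mirror with the fingers at that angle (it springs back if released). Leave the cans, tools and scraps around where they are.

Things in the scene. Friction and masses are not known exactly. Their poses are not given: they have to be found in the camera images.
- panel: loose metal stove panel, 0.3 kg, 16 mm thick (x), 100 wide (y), 120 tall (z). Origin: centre of its lower thin face (16 x 100); z runs up the panel, +x is the normal of the face with the rivet. At the start it leans on the easel 40 degrees from upright, rivet face up; its upper 58 mm (z 62 to 120 mm) are free on both faces for the fingers
- rivet (a point): round brass rivet head, 20 mm across, standing 4 mm proud of the panel's +x face, on its middle line 45 mm above the lower edge; the only brass on the panel
- easel: fixed sheet-steel easel under the panel: foot 130 x 100 x 5 mm, sloping rest reaching 62 mm up the panel's back, toe lip 15 mm high before its lower edge. Origin: on the table under the panel's lower edge; the panel leans over towards its -x. Draw the panel out upwards along its slope before turning it upright
- pad: fixed plywood pad, 140 mm (its x) x 60 mm (its y), 6 mm thick. Origin: centre of its underside, on the table; z up. The mirror stands off on its +y side
- rig: fixed inspection rig: an aluminium rail 410 x 30 x 10 mm lying on the table, mirror post at one end, camera at the other. Origin: on the table, exactly under the mirror's vertical turning axis; z up
- lens (a point): front of the black camera's lens, 55 mm above the table, 331 mm from the mirror's axis; the camera looks level along the rail at the mirror's axis
- mirror: mirror 66 mm wide, 62 tall, 6 thick, turning on a vertical axis in its reflecting face. Origin: centre of that face, on the axis, 55 mm above the table; x: normal out of the glass, z up; top edge 86 mm up. A spring (0.15 N m/rad, about 1.5 N at the pin) returns it to rest, where it starts; it turns only counter-clockwise from above, up to 1.1 rad. A flat arm on its back bears the pin
- pin (a point): top end of the upright round steel pin, 12 mm in diameter, 65 mm behind the mirror's face (mirror's -x), standing free from 79 mm (top of the 12 mm wide arm) to 130 mm above the table; the point is at its top, 130 mm above the table; x and y as the mirror's
- sight (a point): unseen point at the centre of the mirror's face, on its axis; its x axis always runs along the camera's central line of sight after reflection (turns twice as far as the mirror). The rivet is seen when this axis passes through it: the mirror's normal then halves the level angle between the directions from the axis to the lens and to the rivet
- can_a: loose sheet-steel can with punched holes, 100 mm across, 110 mm tall; origin: centre of its underside
- can_b: loose sheet-steel can like can_a, 100 mm across, 110 mm tall; origin: centre of its underside
- can_c: smaller loose sheet-steel can, 84 mm across, 90 mm tall; origin: centre of its underside
- screwdriver: loose screwdriver lying along its x axis; bystander
- hammer: loose hammer lying along its x axis; bystander
- strip: loose steel offcut strip 150 x 25 x 5 mm lying flat; origin: centre of its underside
- latch: loose brass angle bracket 50 x 30 mm, 24 mm high; origin: centre of its underside
Not all that is in view belongs to the job. What is shaped like the can_b but blue or pink is not meant.

How it is judged:
By the outcome, as a careful person would: the job done as asked, in the order asked, and still so for the second after the job is handed in, while the arm keeps its last pose, push and grip.
It also fails if it takes over 50 s, if anything falls off the work surface, if the arm or the gripper's body presses on something with over 40 N, if the wrist force passes 120 N, or if a joint passes its speed limit or range.

## Working session

There is one attempt and no reset: what is moved stays moved. The work goes in short steps, Python scripts to look and compute and a tool call to move; the robot and the scene stay as the last step left them, time stands still between calls to the robot, and variables do not carry over. Pictures are saved under pics/ and viewed, and the job is handed in when it is done.

Besides the shell and the picture viewer there is one more tool, called as name([rows], argument=value, ...), one row to a line, values as JSON. play_rows: Moves the arm, as the interface text tells. Its arguments: {"type":"object","properties":{"motion":{"type":"array","items":{"type":"array"}},"gripper":{"type":"number"},"squeeze":{"type":"number"}},"required":["motion"]}

```bash
ls; mkdir -p pics
cat > h.py <<'E'
import numpy as np, cv2
from scipy.spatial.transform import Rotation as Ro
from workcell import bot, cams
def cam_pose(n):
    c=cams.calibration(n)
    if 'R' in c:
        R=np.array(c['R']);t=np.array(c['t']); return R.T,-R.T@t
    s=bot.read_state(); T=np.array(c['tool_from_camera']); Rt=Ro.from_rotvec(s['tcp_rot']).as_matrix()
    return Rt@T[:3,:3], Rt@T[:3,3]+np.array(s['tool_pos'])
def cloud(n,depth,pose):
    c=cams.calibration(n);K=np.array(c['mtx']);k=float(c['k1'])
    u,v=np.meshgrid(np.arange(512),np.arange(384))
    x=(u-K[0,2])/K[0,0];y=(v-K[1,2])/K[1,1]
    xu,yu=x.copy(),y.copy()
    for _ in range(10):
        f=1+k*(xu**2+yu**2);xu=x/f;yu=y/f
    P=np.stack([xu*depth,yu*depth,depth],-1)
    return P@pose[0].T+pose[1]
def snap(n,name):
    pose=cam_pose(n);im,d=cams.read_camera(n)
    cv2.imwrite('pics/%s.png'%name,im[:,:,::-1]); np.savez('pics/%s.npz'%name,im=im,d=d,P=cloud(n,d,pose))
    return im,d,cloud(n,d,pose),pose
E
python3 - <<'E'
from h import *
print(bot.read_state())
for n in ['side','top','wrist']:
    im,d,P,pose=snap(n,n+'0'); print(n,pose[1],pose[0][:,2])
E
```

```text
pics
{'time': 0.0, 'q': array([-1.23990624e+00,  2.64751582e-01,  1.60538550e+00,  9.50665372e-06,
        1.27368466e+00, -3.68964766e-02]), 'joint_vel': array([-3.46915105e-05,  4.68754174e-04, -4.21103798e-04, -2.09323306e-04,
       -4.41961317e-04, -1.79354178e-04]), 'joint_torque': array([-2.88967954e-05, -5.15109980e+01, -3.67315400e+01, -1.26636826e-05,
        1.28925231e-02,  2.20630136e-05]), 'tool_pos': array([ 0.24246253, -0.62916621,  0.22995686]), 'tcp_rot': array([-1.35967281,  0.93544119, -0.93249569]), 'wrist_force': array([0.67834796, 0.12347754, 0.24658231]), 'torque': array([0.02478544, 0.01131581, 0.03473614]), 'width': 1.0014239650772134}
side [-0.08420533  0.57911543  0.9509269 ] [ 0.50827618 -0.47813028 -0.71627282]
top [0.30852256 0.03191317 1.65189705] [ 1.34216939e-01  4.29163398e-05 -9.90951972e-01]
wrist [ 0.3094742  -0.6029554   0.37134502] [-0.26534266 -0.09821249 -0.95913898]
```

View pics/side0.png

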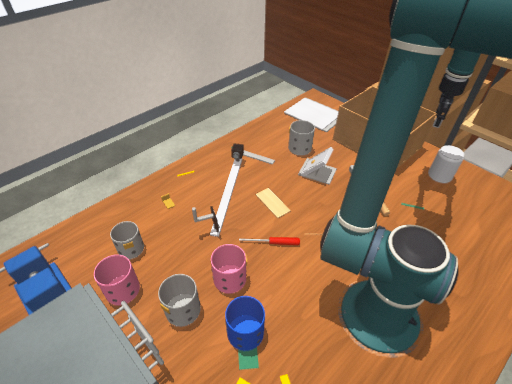

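View pics/top0.png

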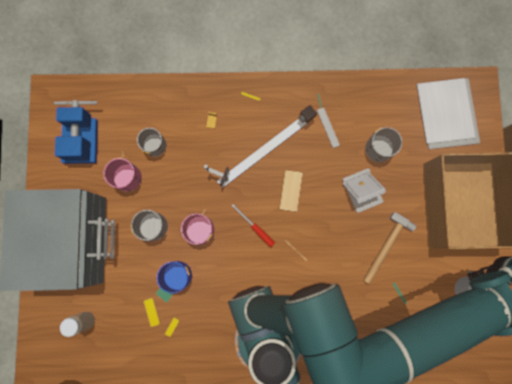

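View pics/wrist0.png

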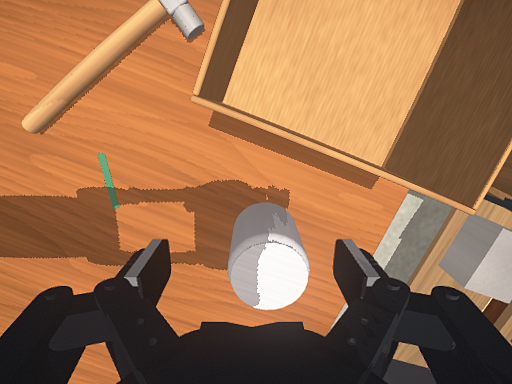

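The top view looks down with world +x up and +y left. Easel and panel are at about (364,190), pad at (291,190), mirror post at (222,178), and rig camera at (308,115). Next I'll measure them.

```bash
cat > m.py <<'E'
from h import *
for n in ['top','side']:
    im,d,P,pose=snap(n,n+'1')
    for l in ['panel','rivet','easel','pad','rig','lens','mirror','pin','sight','can_a','can_c','strip','latch','screwdriver']:
        for r in cams.mark_of(n,l)[:3]:
            w=pose[0]@np.array(r['xyz'])+pose[1]; print(n,l,'%.2f'%r['conf'],np.round(w,3))
E
python3 m.py
python3 - <<'E'
import cv2
a=cv2.imread('pics/top0.png');b=cv2.imread('pics/side0.png')
cv2.imwrite('pics/tz.png',cv2.resize(a[90:220,190:420],None,fx=3.4,fy=3.4,interpolation=cv2.INTER_CUBIC))
cv2.imwrite('pics/sz.png',cv2.resize(b[110:250,180:350],None,fx=4.2,fy=4.2,interpolation=cv2.INTER_CUBIC))
E
```

```text
top panel 0.74 [ 0.546 -0.318  0.008]
top panel 0.33 [ 0.737 -0.232 -0.003]
top panel 0.29 [ 0.511 -0.092  0.001]
top rivet 0.87 [ 0.528 -0.328  0.047]
top rivet 0.56 [ 0.547 -0.317  0.003]
top rivet 0.47 [ 0.297 -0.404  0.002]
top easel 0.90 [ 0.548 -0.326 -0.003]
top pad 0.55 [ 0.51  -0.09   0.002]
top pad 0.42 [ 0.297 -0.41  -0.001]
top rig 0.88 [ 0.558  0.141 -0.001]
top lens 0.84 [ 0.748 -0.125  0.054]
top mirror 0.52 [0.55  0.145 0.05 ]
top pin 0.64 [0.577 0.197 0.132]
top can_a 0.92 [0.565 0.497 0.   ]
top can_a 0.90 [ 0.682  0.399 -0.004]
top can_a 0.78 [ 0.375  0.233 -0.002]
top can_c 0.92 [0.565 0.497 0.   ]
top can_c 0.90 [ 0.682  0.399 -0.004]
top can_c 0.78 [ 0.375  0.233 -0.002]
top strip 0.86 [ 0.736 -0.229 -0.002]
top latch 0.70 [ 0.768  0.188 -0.001]
top screwdriver 0.51 [ 0.393  0.045 -0.005]
side panel 0.54 [ 0.546 -0.322  0.008]
side rivet 0.59 [ 0.53  -0.329  0.056]
side easel 0.70 [ 0.546 -0.327  0.   ]
side easel 0.53 [ 0.389  0.051 -0.002]
side pad 0.67 [ 0.509 -0.087 -0.002]
side rig 0.59 [0.553 0.139 0.   ]
side lens 0.82 [ 0.757 -0.131  0.057]
side mirror 0.67 [0.559 0.139 0.053]
side pin 0.48 [0.584 0.2   0.131]
side can_a 0.89 [ 0.394  0.392 -0.002]
side can_a 0.76 [0.568 0.492 0.   ]
side can_a 0.67 [ 0.655 -0.409  0.001]
side can_c 0.89 [ 0.394  0.392 -0.002]
side can_c 0.76 [0.568 0.492 0.   ]
side can_c 0.67 [ 0.655 -0.409  0.001]
side latch 0.57 [ 0.766  0.187 -0.   ]
side screwdriver 0.85 [ 0.384  0.049 -0.001]
side screwdriver 0.55 [ 0.545 -0.322  0.007]
```

View pics/tz.png

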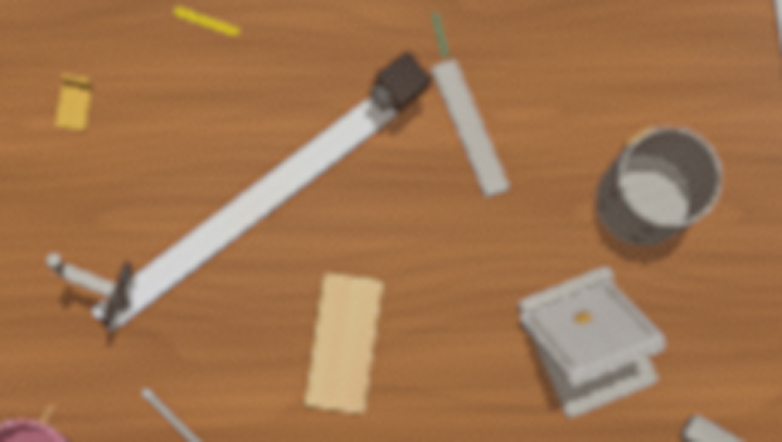

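View pics/sz.png

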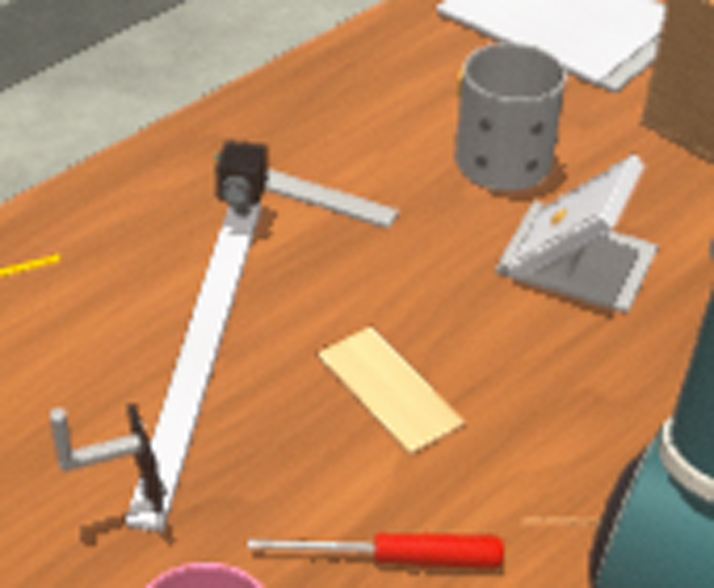

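play_rows([
  [[0,0,0.15],[0,0,0]],
  [[0.1,0.15,0.33],[0,0,0]],
  [[0.72,0.87,0.33],[0,0,0]],
  [[0.72,0.87,0.33],[0,0,0]],
  [[0.72,0.87,0.33],[0,0,0]],
  [[0.72,0.87,0.33],[0,0,0]],
  [[0.72,0.87,0.33],[0,0,0]],
  [[0.72,0.87,0.33],[0,0,0]],
  [[0.72,0.87,0.33],[0,0,0]],
  [[0.72,0.87,0.33],[0,0,0]],
])

```text
time: 2.9
tool_pos: [0.5322, -0.2798, 0.3635]
tcp_rot: [-1.362, 0.931, -0.931]
wrist_force: [-0.3, -1.0, -0.5]
width: 1.003
```

```bash
cat > m2.py <<'E'
import sys
from h import *
s=bot.read_state();print(s['time'],s['tool_pos'],s['tcp_rot'],s['q'].round(3),s['wrist_force'].round(1),s['width'])
im,d,P,pose=snap('wrist',sys.argv[1])
for l in sys.argv[2:]:
    for r in cams.mark_of('wrist',l)[:2]:
        w=pose[0]@np.array(r['xyz'])+pose[1]; print(l,'%.2f'%r['conf'],np.round(w,4))
E
python3 m2.py w1 panel rivet easel pad
```

```text
2.9 [ 0.53218031 -0.27975935  0.36354312] [-1.36206076  0.93058369 -0.93138294] [-0.526  0.072  1.587  0.     1.482  0.673] [-0.3 -1.  -0.5] 1.0025147492462803
panel 0.91 [ 0.5427 -0.3185  0.0067]
rivet 0.95 [ 0.5288 -0.3237  0.0509]
rivet 0.59 [0.5526 0.1418 0.0551]
easel 0.89 [ 0.5447 -0.3184  0.0021]
pad 0.93 [ 0.5057 -0.0888  0.0018]
```

View pics/w1.png

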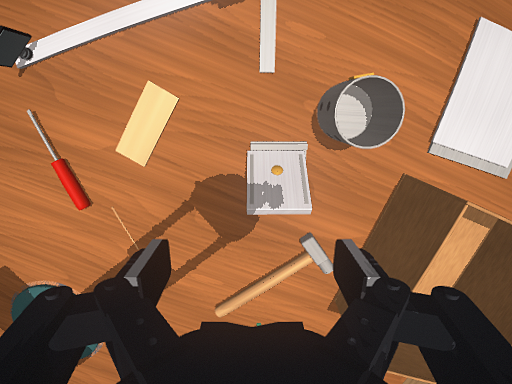

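The wrist view shows the panel at (278,182) with its rivet at (277,170), the pad at (148,123), and can, hammer and box nearby. Next I'll fit the panel plane and pad rectangle from the depth data.

Run:
```python
from h import *
z=np.load('pics/w1.npz');im,P=z['im'],z['P']
# panel plane
R=P[156:205,254:302].reshape(-1,3)
best=None
rng=np.random.default_rng(0)
for _ in range(300):
    a=R[rng.choice(len(R),3,replace=False)];n=np.cross(a[1]-a[0],a[2]-a[0])
    if np.linalg.norm(n)<1e-9: continue
    n/=np.linalg.norm(n);k=np.abs((R-a[0])@n)<.002
    if best is None or k.sum()>best.sum(): best=k
Q=R[best];c=Q.mean(0);n=np.linalg.svd(Q-c)[2][2];n*=np.sign(n[2])
print('panel c',c.round(4),'n',n.round(4),best.mean(),'tilt(el)',np.degrees(np.arcsin(n[2])),'yaw',np.degrees(np.arctan2(n[1],n[0])))
# panel mask: all points within 3mm of plane, near
M=(np.abs((P-c)@n)<.003)&(np.linalg.norm(P-c,axis=-1)<.09)&(P[...,2]>.006)
h=np.array([n[0],n[1],0]);h/=np.linalg.norm(h)
zz=np.array([-h[0]*n[2],-h[1]*n[2],np.hypot(n[0],n[1])]);yy=np.cross(zz,n)
u=(P[M]-c)@yy;v=(P[M]-c)@zz
print('y range',np.percentile(u,[0,1,99,100]).round(4),'z range',np.percentile(v,[0,1,99,100]).round(4))
A=np.stack([u,v],-1).astype(np.float32);print(cv2.minAreaRect(A*1000))
hsv=cv2.cvtColor(im,cv2.COLOR_RGB2HSV)
B=(hsv[...,1]>140)&(np.arange(384)[:,None]>160)&(np.arange(384)[:,None]<182)&(np.arange(512)[None]>268)&(np.arange(512)[None]<288)
r=P[B].mean(0);print('rivet',B.sum(),r.round(4),((r-c)@yy).round(4),((r-c)@zz).round(4),((r-c)@n).round(4))
# pad
hp=hsv;sub=np.zeros(im.shape[:2],bool);sub[75:172,110:185]=1
pm=sub&(np.abs(P[...,2]-.006)<.012)&(im[...,2]>110)
print('pad px',pm.sum())
cv2.imwrite('pics/pm.png',pm.astype(np.uint8)*255)
X=P[pm][:,:2].astype(np.float32)*1000;rc=cv2.minAreaRect(X);print('pad',rc, 'z',np.median(P[pm][:,2]))
t=P[230:300,20:60,2];print('table z near',np.median(P[180:230,180:195,2]))
```

```text
panel c [ 0.5125 -0.3309  0.0636] n [0.7122 0.2801 0.6437] 0.9591836734693877 tilt(el) 40.07111579720385 yaw 21.467266271110237
y range [-0.0556 -0.0488  0.0492  0.0499] z range [-0.0702 -0.068   0.0551  0.0563]
((-2.2714881896972656, -7.215187072753906), (126.56531524658203, 105.45974731445312), 89.43084716796875)
rivet 78 [ 0.5255 -0.3254  0.0519] 0.0003 -0.018 0.0032
pad px 2649
pad ((508.03033447265625, -86.15791320800781), (61.28440475463867, 142.81484985351562), 79.02706146240234) z 0.005042726051068258
table z near -0.0008509527598304922
```

View pics/pm.png

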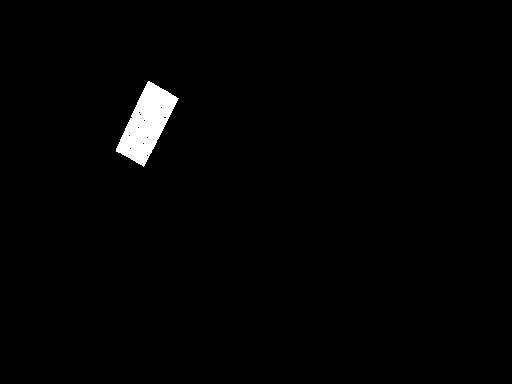

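```bash
cat > geo.py <<'E'
from h import *
c=np.array([.5125,-.3309,.0636]);yaw=np.radians(21.47);tl=np.radians(40)
h=np.array([np.cos(yaw),np.sin(yaw),0]);n=h*np.cos(tl)+np.array([0,0,np.sin(tl)])
zz=-h*np.sin(tl)+np.array([0,0,np.cos(tl)]);yy=np.cross(zz,n)
low=c-.063*zz-.008*n   # panel origin
def pan(z): return low+z*zz
def move(tp,tR,s=None):
    s=s or bot.read_state()
    R0=Ro.from_rotvec(s['tcp_rot']); return (np.array(tp)-s['tool_pos'])/.4, (tR*R0.inv()).as_rotvec()/(np.pi/4)
def toolR(x,y): return Ro.from_matrix(np.stack([x,y,np.cross(x,y)],1))
E
python3 - <<'E'
from geo import *
z=np.load('pics/w1.npz');P=z['P']
print('low',low,'top',pan(.12))
print('hammer head',P[250,315],P[270,290],P[310,225])
s=bot.read_state();print(Ro.from_rotvec(s['tcp_rot']).as_matrix().round(3))
for sg in (1,-1):
    R=toolR(sg*n,-zz)
    for zp in (.18,.075): print(sg,zp,pan(zp).round(4),[a.round(4) for a in move(pan(zp),R)])
E
```

```text
low [ 0.5444825 -0.3183211  0.0101969] top [ 0.4727004  -0.34655341  0.10212223]
hammer head [ 0.40331465 -0.45884497  0.02377818] [ 0.34549385 -0.43189935  0.02302814] [ 0.2097657  -0.34464674  0.02404722]
[[ 0.358 -0.     0.934]
 [-0.934 -0.     0.358]
 [ 0.    -1.    -0.001]]
1 0.18 [ 0.4368 -0.3607  0.1481] [array([-0.2327, -0.1944, -0.5376]), array([-0.3964, -0.9015,  1.9215])]
1 0.075 [ 0.4996 -0.336   0.0677] [array([-0.0757, -0.1327, -0.7387]), array([-0.3964, -0.9015,  1.9215])]
-1 0.18 [ 0.4368 -0.3607  0.1481] [array([-0.2327, -0.1944, -0.5376]), array([ 0.8989, -0.3967, -1.9009])]
-1 0.075 [ 0.4996 -0.336   0.0677] [array([-0.0757, -0.1327, -0.7387]), array([ 0.8989, -0.3967, -1.9009])]
```

play_rows([
  [[-0.05,-0.04,-0.02],[-0.04,-0.09,0.192]],
  [[-0.1,-0.08,-0.05],[-0.08,-0.18,0.384]],
  [[-0.15,-0.12,-0.08],[-0.12,-0.27,0.576]],
  [[-0.2,-0.15,-0.1],[-0.16,-0.36,0.768]],
  [[-0.2,-0.15,-0.1],[-0.2,-0.45,0.96]],
  [[-0.2,-0.15,-0.1],[-0.2,-0.45,0.96]],
], gripper=0.45)

```text
time: 3.9
tool_pos: [0.4484, -0.3431, 0.3227]
tcp_rot: [-1.455, 0.053, -0.632]
wrist_force: [-0.7, 0.0, 0.0]
width: 0.549
```

Run:
```python
from geo import *
s=bot.read_state();print(s['time'],s['q'].round(2),s['width'],s['tool_pos'])
print(pan(.24),[a.round(3) for a in move(pan(.24),toolR(n,-zz))])
```

```text
3.9 [-0.87 -0.18  1.94  0.3   1.13 -0.51] 0.5492205579112653 [ 0.44836315 -0.34311953  0.32269554]
[ 0.4009183  -0.37478573  0.19404757] [array([-0.119, -0.079, -0.322]), array([-0.199, -0.451,  0.968])]
```

play_rows([
  [[-0.1,-0.07,-0.02],[-0.04,-0.09,0.192]],
  [[-0.12,-0.08,-0.05],[-0.08,-0.18,0.384]],
  [[-0.12,-0.08,-0.12],[-0.12,-0.27,0.576]],
  [[-0.12,-0.08,-0.2],[-0.16,-0.36,0.768]],
  [[-0.119,-0.079,-0.28],[-0.2,-0.45,0.968]],
  [[-0.119,-0.079,-0.322],[-0.199,-0.451,0.968]],
  [[-0.119,-0.079,-0.322],[-0.199,-0.451,0.968]],
])

```text
time: 4.78
tool_pos: [0.4025, -0.3729, 0.1924]
tcp_rot: [-1.35, -0.805, -0.251]
wrist_force: [-0.1, 1.1, 0.2]
width: 0.551
```

```bash
python3 m2.py w2 panel rivet easel
python3 - <<'E'
from geo import *
s=bot.read_state();print(s['q'].round(2))
print([a.round(3) for a in move(pan(.075),toolR(n,-zz))])
E
```

```text
4.775 [ 0.40251385 -0.37294707  0.19236535] [-1.35041314 -0.80513927 -0.25075888] [-1.216  0.036  2.1    0.774  1.164 -1.97 ] [-0.1  1.1  0.2] 0.5510978566931233
panel 0.81 [ 0.5396 -0.3205  0.0065]
rivet 0.96 [ 0.5268 -0.3261  0.0488]
easel 0.96 [ 5.431e-01 -3.188e-01 -4.000e-04]
[-1.22  0.03  2.1   0.77  1.16 -1.97]
[array([ 0.24 ,  0.096, -0.321]), array([ 0.006,  0.002, -0.007])]
```

View pics/w2.png

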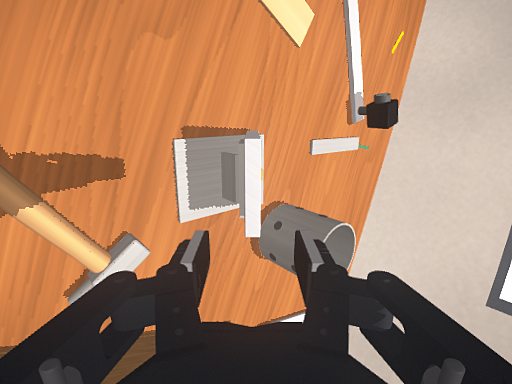

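The panel's top edge shows at x 245-262, centred between the fingers at 207 and 297. I'll check the centring in the point cloud before going in.

Run:
```python
from geo import *
P=np.load('pics/w2.npz')['P']
Q=P[150:232,247:261].reshape(-1,3)-low
a=np.stack([Q@n,Q@yy,Q@zz],1)
k=np.abs(a[:,2]-.12)<.004
print(k.sum(),a[k].mean(0).round(4),a[k].min(0).round(4),a[k].max(0).round(4))
s=bot.read_state();t=s['tool_pos']-low;print('tool in panel',t@n,t@yy,t@zz)
```

```text
1124 [ 0.0013 -0.0006  0.1178] [-0.0052 -0.0436  0.116 ] [0.0079 0.0388 0.1199]
tool in panel 0.0035620326025127213 -0.0005022938912513151 0.2397771672056048
```

play_rows([
  [[0.05,0.02,-0.065],[0.006,0.002,-0.007]],
  [[0.1,0.04,-0.135],[0.006,0.002,-0.007]],
  [[0.15,0.06,-0.2],[0.006,0.002,-0.007]],
  [[0.19,0.076,-0.255],[0.006,0.002,-0.007]],
  [[0.22,0.088,-0.295],[0.006,0.002,-0.007]],
  [[0.24,0.096,-0.321],[0.006,0.002,-0.007]],
  [[0.24,0.096,-0.321],[0.006,0.002,-0.007]],
])

```text
time: 5.85
tool_pos: [0.4994, -0.3346, 0.0659]
tcp_rot: [-1.352, -0.806, -0.254]
wrist_force: [-0.3, 0.0, -0.6]
width: 0.555
```

```bash
python3 m2.py w3
python3 - <<'E'
from geo import *
s=bot.read_state();t=s['tool_pos']-low;print('tool in panel',t@n,t@yy,t@zz)
E
```

```text
5.85 [ 0.49941373 -0.33459738  0.0658836 ] [-1.35213744 -0.80554615 -0.25353352] [-1.01   0.246  2.148  0.968  0.875 -2.081] [-0.3  0.  -0.6] 0.5547747057651043
tool in panel -0.0007756349638267456 0.0008301632412362678 0.07402392339797598
```

View pics/w3.png

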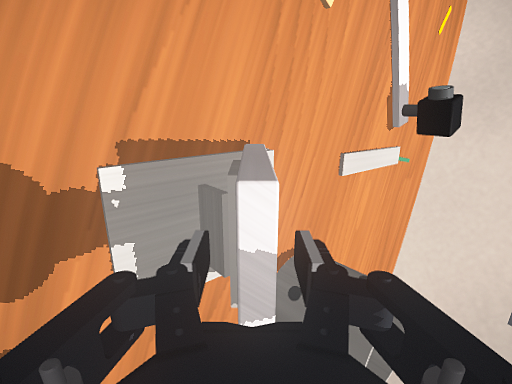

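The panel's upper end, x 238-278, sits between the pads at 207 and 297. I'll close now with a moderate squeeze.

play_rows([
  [[0,0,0],[0,0,0]],
  [[0,0,0],[0,0,0]],
  [[0,0,0],[0,0,0]],
  [[0,0,0],[0,0,0]],
  [[0,0,0],[0,0,0]],
  [[0,0,0],[0,0,0]],
], gripper=1, squeeze=60)

```text
time: 6.65
tool_pos: [0.5, -0.3356, 0.0677]
tcp_rot: [-1.353, -0.807, -0.256]
wrist_force: [1.5, 2.2, 5.9]
width: 0.182
```

Run:
```python
from geo import *
s=bot.read_state();t=s['tool_pos']-low;print('tool in panel',t@n,t@yy,t@zz,s['width']*85,s['wrist_force'])
print('shift for 90mm up',(zz*.09/.4).round(3))
```

```text
tool in panel 0.0003904375974921119 0.00017696540734689218 0.07474513996372015 15.459652046066505 [1.45261979 2.22647719 5.86274482]
shift for 90mm up [-0.135 -0.053  0.172]
```

play_rows([
  [[-0.012,-0.005,0.015],[0,0,0]],
  [[-0.03,-0.012,0.038],[0,0,0]],
  [[-0.06,-0.024,0.076],[0,0,0]],
  [[-0.1,-0.039,0.127],[0,0,0]],
  [[-0.14,-0.055,0.179],[0,0,0]],
  [[-0.165,-0.065,0.21],[0,0,0]],
  [[-0.165,-0.065,0.25],[0,0,0]],
  [[-0.165,-0.065,0.33],[0,0,0]],
  [[-0.165,-0.065,0.4],[0,0,0]],
  [[-0.165,-0.065,0.4],[0,0,0]],
])

```text
time: 7.9
tool_pos: [0.434, -0.3623, 0.2286]
tcp_rot: [-1.357, -0.808, -0.254]
wrist_force: [-0.5, -0.2, -2.6]
width: 0.18
```

```bash
python3 m2.py w4
python3 - <<'E'
from geo import *
s=bot.read_state();print(s['q'].round(2),s['width']*85)
a=np.radians(79.03); px=np.array([np.cos(a),np.sin(a),0])
R=toolR(px,np.array([0,0,-1.]))
for H in (.20,): print([x.round(3) for x in move([.508,-.087,H],R)])
E
```

```text
7.9 [ 0.43401064 -0.36232916  0.22858591] [-1.35728116 -0.80833388 -0.2537413 ] [-1.150e+00 -2.000e-03  2.066e+00  7.720e-01  1.170e+00 -1.875e+00] [-0.5 -0.2 -2.6] 0.17975303046792768
[-1.15 -0.    2.07  0.77  1.17 -1.88] 15.363558372406061
[array([ 0.187,  0.686, -0.066]), array([-0.712,  0.592,  1.224])]
```

View pics/w4.png

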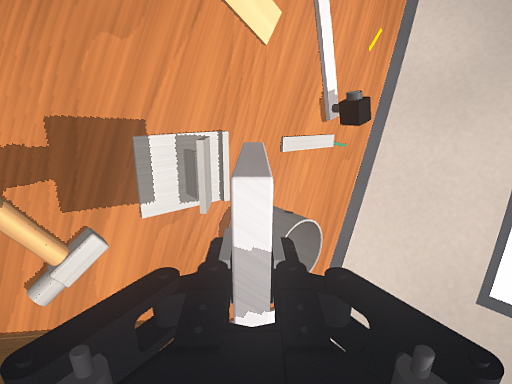

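The panel is gripped squarely (x 232-273) and the easel at (190,170) is empty. Next I'll turn it upright and carry it over the pad.

play_rows([
  [[0.02,0.08,0.01],[-0.09,0.074,0.153]],
  [[0.04,0.17,0.02],[-0.178,0.148,0.306]],
  [[0.07,0.26,0.02],[-0.267,0.222,0.459]],
  [[0.09,0.34,0.02],[-0.356,0.296,0.612]],
  [[0.09,0.34,0.02],[-0.356,0.296,0.612]],
])

```text
time: 8.57
tool_pos: [0.4697, -0.2212, 0.2326]
tcp_rot: [-1.364, -0.967, 0.404]
wrist_force: [-0.9, -0.6, -4.0]
width: 0.177
```

```bash
cat > m3.py <<'E'
from geo import *
import sys
s=bot.read_state();print(s['time'],s['q'].round(2),s['width']*85)
a=np.radians(79.03); px=np.array([np.cos(a),np.sin(a),0])
R=toolR(px,np.array([0,0,-1.]))
print([x.round(4) for x in move([.508,-.087,float(sys.argv[1])],R)])
E
python3 m3.py .2
```

```text
8.575 [-0.72 -0.11  2.04  0.39  1.16 -1.77] 15.076944366012222
[array([ 0.0957,  0.3355, -0.0814]), array([-0.3608,  0.2901,  0.606 ])]
```

play_rows([
  [[0.02,0.08,0.01],[-0.09,0.073,0.153]],
  [[0.05,0.17,0.0],[-0.18,0.146,0.306]],
  [[0.07,0.26,0.0],[-0.27,0.22,0.459]],
  [[0.095,0.335,0.0],[-0.36,0.29,0.606]],
  [[0.096,0.335,-0.04],[-0.361,0.29,0.606]],
  [[0.096,0.335,-0.04],[-0.361,0.29,0.606]],
  [[0.096,0.335,-0.04],[-0.361,0.29,0.606]],
])

```text
time: 9.45
tool_pos: [0.5064, -0.0923, 0.217]
tcp_rot: [-1.3, -1.063, 1.06]
wrist_force: [0.0, -1.2, -4.4]
width: 0.181
```

```bash
python3 m2.py w5 pad mirror lens pin rig rivet sight;python3 - <<'E'
from h import *
for n in ['side','top']: snap(n,n+'5')
a=cv2.imread('pics/top5.png');b=cv2.imread('pics/side5.png')
cv2.imwrite('pics/tz5.png',cv2.resize(a[90:220,190:420],None,fx=3.4,fy=3.4,interpolation=cv2.INTER_CUBIC))
cv2.imwrite('pics/sz5.png',cv2.resize(b[110:250,180:350],None,fx=4.2,fy=4.2,interpolation=cv2.INTER_CUBIC))
E
python3 m3.py .19
```

```text
9.45 [ 0.50639067 -0.09227139  0.21695375] [-1.29983525 -1.06260745  1.06034939] [-2.280e-01 -3.300e-02  1.961e+00 -1.000e-03  1.211e+00 -1.599e+00] [ 0.  -1.2 -4.4] 0.18056963293147865
pad 0.82 [ 0.5073 -0.0859  0.0028]
pad 0.62 [ 0.5518  0.1453 -0.0035]
mirror 0.90 [0.556  0.1389 0.0512]
rig 0.84 [ 0.5531  0.1427 -0.0054]
9.95 [-0.23 -0.03  1.96 -0.    1.21 -1.6 ] 15.282167325919787
[array([ 0.0011,  0.0106, -0.0708]), array([0.0028, 0.0068, 0.0069])]
```

View pics/w5.png

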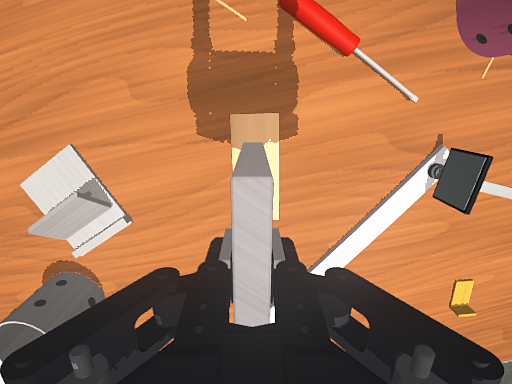

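View pics/sz5.png

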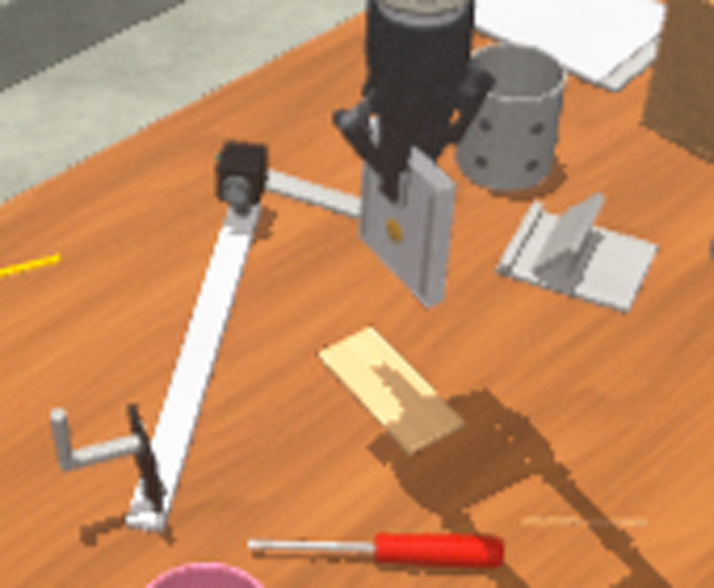

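View pics/tz5.png

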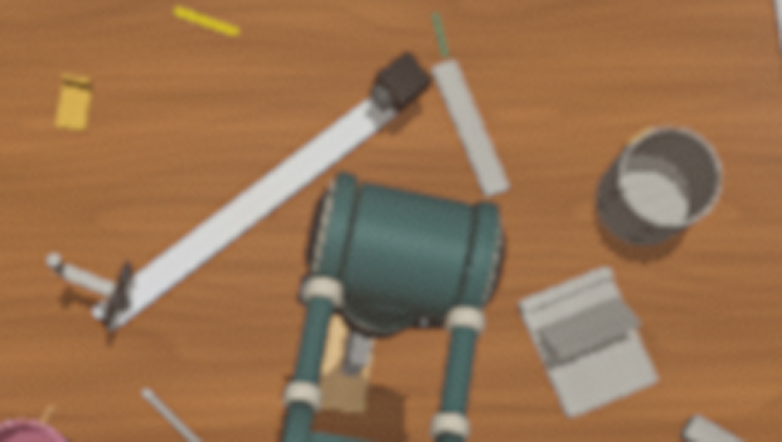

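Run:
```python
from geo import *
z=np.load('pics/w5.npz');im,P=z['im'],z['P']
s=bot.read_state();Rt=Ro.from_rotvec(s['tcp_rot']).as_matrix()
sub=np.zeros(im.shape[:2],bool);sub[105:228,222:290]=1
pm=sub&(np.abs(P[...,2]-.006)<.009)
hsv=cv2.cvtColor(im,cv2.COLOR_RGB2HSV)
print(im[125,250],im[170,276],im[125,222],im[170,290],hsv[125,250],hsv[170,276],hsv[125,222],hsv[170,290])
pm&=(hsv[...,0]>15)
pm=cv2.morphologyEx(pm.astype(np.uint8),cv2.MORPH_OPEN,np.ones((3,3)))>0
X=P[pm][:,:2].astype(np.float32)*1000;print('pad',pm.sum(),cv2.minAreaRect(X),np.median(P[pm][:,2]))
cv2.imwrite('pics/pm5.png',(im*pm[...,None])[90:240,200:310,::-1].repeat(4,0).repeat(4,1))
# panel cloud in tool
Q=(P[140:325,225:280].reshape(-1,3)-s['tool_pos'])@Rt
k=(Q[:,1]<.0)&(Q[:,1]>-.06)&(np.abs(Q[:,0])<.02)&(np.abs(Q[:,2])<.06)
t=Q[k]; print('top face tool', np.median(t,0).round(4),np.percentile(t,[1,99],axis=0).round(4))
print(cv2.minAreaRect((t[:,[0,2]]*1000).astype(np.float32)))
# camera-facing edge
Z=Q[:,2];k=(Q[:,1]>0)&(Q[:,1]<.09)&(np.abs(Q[:,0])<.02)
print('edge',np.percentile(Q[k],[1,50,99],axis=0).round(4))
# side view of panel rivet face
z=np.load('pics/side5.npz');im,P=z['im'],z['P']
hsv=cv2.cvtColor(im,cv2.COLOR_RGB2HSV)
b=np.zeros(im.shape[:2],bool);b[159:172,268:280]=1
b&=(hsv[...,1]>130);print('rivet px',b.sum(),P[b].mean(0), (P[b].mean(0)-s['tool_pos'])@Rt)
Q=(P[145:185,264:290].reshape(-1,3)-s['tool_pos'])@Rt
k=(np.abs(Q[:,0]-.008)<.006)&(np.abs(Q[:,2])<.05);F=Q[k];c=F.mean(0);nn=np.linalg.svd(F-c)[2][2];print('face',k.sum(),c,nn)
```

```text
[218 168 117] [255 246 190] [153  94  56] [219 134  78] [ 15 118 218] [ 26  65 255] [ 12 162 153] [ 12 164 219]
pad 715 ((526.37841796875, -90.15579223632812), (58.97928237915039, 104.52262115478516), 80.07463073730469) 0.004698614009835789
top face tool [-0.0004 -0.0404  0.0179] [[-0.0121 -0.0505 -0.015 ]
 [ 0.0115 -0.005   0.05  ]]
((-1.171280860900879, 16.675905227661133), (27.944618225097656, 67.73211669921875), 9.313539505004883)
edge [[-0.0073  0.0005  0.0493]
 [ 0.0001  0.027   0.0498]
 [ 0.0077  0.0778  0.05  ]]
rivet px 13 [ 0.54086838 -0.10965799  0.14725023] [-0.01147816  0.0712818  -0.0358805 ]
face 456 [0.00724458 0.0186754  0.00932497] [-9.99923814e-01  6.65942566e-04 -1.23257103e-02]
```

View pics/pm5.png

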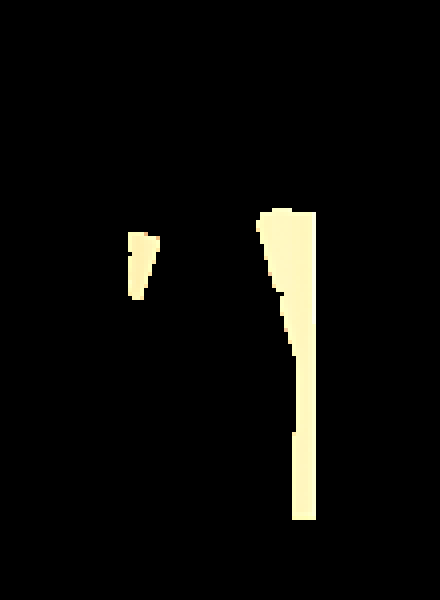

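Run:
```python
from geo import *
z=np.load('pics/w5.npz');im,P=z['im'],z['P']
hsv=cv2.cvtColor(im,cv2.COLOR_RGB2HSV)
sub=np.zeros(im.shape[:2],bool);sub[105:228,222:290]=1
pm=sub&(np.abs(P[...,2]-.006)<.009)&(hsv[...,1]<140)
pm=cv2.morphologyEx(pm.astype(np.uint8),cv2.MORPH_OPEN,np.ones((3,3)))>0
X=P[pm][:,:2].astype(np.float32)*1000;print('pad',pm.sum(),cv2.minAreaRect(X),cv2.boxPoints(cv2.minAreaRect(X)))
for r in (117,125,133,150,180,210):
    c=np.where(pm[r])[0];print(r,c.min(),c.max())
s=bot.read_state();R=Ro.from_rotvec(s['tcp_rot']).as_matrix();print(R.round(4),np.degrees(np.arctan2(R[1,0],R[0,0])),s['tool_pos'])
```

```text
pad 2190 ((508.8547668457031, -87.3366470336914), (59.56396484375, 139.95823669433594), 80.01531219482422) [[ 434.7718   -104.534225]
 [ 572.6102   -128.80089 ]
 [ 582.93774   -70.13907 ]
 [ 445.0993    -45.872406]]
117 230 278
125 230 278
133 231 278
150 232 278
180 274 278
210 273 278
[[ 0.1956  0.0053 -0.9807]
 [ 0.9807 -0.0022  0.1956]
 [-0.0011 -1.     -0.0056]] 78.72044867697149 [ 0.50754875 -0.09122597  0.2183158 ]
```

```bash
cat > m4.py <<'E'
from geo import *
import sys
s=bot.read_state();print(s['time'],s['q'].round(2),s['width']*85,s['tool_pos'].round(4),s['wrist_force'].round(1))
a=np.radians(79.3); px=np.array([np.cos(a),np.sin(a),0])
R=toolR(px,np.array([0,0,-1.]))
print([x.round(4) for x in move([.5085,-.087,float(sys.argv[1])],R)])
E
python3 m4.py .088
```

```text
9.95 [-0.23 -0.03  1.96 -0.    1.21 -1.6 ] 15.282167325919787 [ 0.5075 -0.0912  0.2183] [-0.4  0.4 -3.2]
[array([ 0.0024,  0.0106, -0.3258]), array([0.0028, 0.0068, 0.0129])]
```

play_rows([
  [[0.002,0.011,-0.06],[0.003,0.007,0.013]],
  [[0.002,0.011,-0.14],[0.003,0.007,0.013]],
  [[0.002,0.011,-0.21],[0.003,0.007,0.013]],
  [[0.002,0.011,-0.27],[0.003,0.007,0.013]],
  [[0.002,0.011,-0.31],[0.003,0.007,0.013]],
  [[0.002,0.011,-0.326],[0.003,0.007,0.013]],
  [[0.002,0.011,-0.326],[0.003,0.007,0.013]],
  [[0.002,0.011,-0.326],[0.003,0.007,0.013]],
])

```text
time: 10.95
tool_pos: [0.5093, -0.0869, 0.0888]
tcp_rot: [-1.293, -1.072, 1.07]
wrist_force: [-0.6, -0.1, -3.9]
width: 0.178
```

```bash
python3 m4.py .081; python3 m2.py w6; python3 m4.py 0.081
python3 - <<'E'
from h import *
for n in ['side']: snap(n,n+'6')
b=cv2.imread('pics/side6.png')
cv2.imwrite('pics/sz6.png',cv2.resize(b[110:250,180:350],None,fx=4.2,fy=4.2,interpolation=cv2.INTER_CUBIC))
E
```

```text
10.95 [-0.22  0.1   2.08  0.    0.96 -1.6 ] 15.140957438557107 [ 0.5093 -0.0869  0.0888] [-0.6 -0.1 -3.9]
[array([-0.002 , -0.0004, -0.0195]), array([ 0.0003,  0.0018, -0.0005])]
10.95 [ 0.5092988  -0.08685266  0.08880576] [-1.29269272 -1.07179155  1.07019971] [-0.217  0.101  2.078  0.     0.961 -1.602] [-0.6 -0.1 -3.9] 0.17812891104184833
11.0 [-0.22  0.1   2.08  0.    0.96 -1.6 ] 14.965633482405405 [ 0.5093 -0.0869  0.0888] [-0.5  0.7 -2.9]
[array([-0.002 , -0.0003, -0.0196]), array([ 0.0003,  0.0019, -0.0006])]
```

View pics/w6.png

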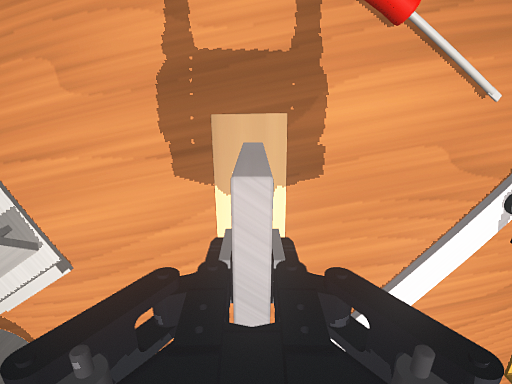

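View pics/sz6.png

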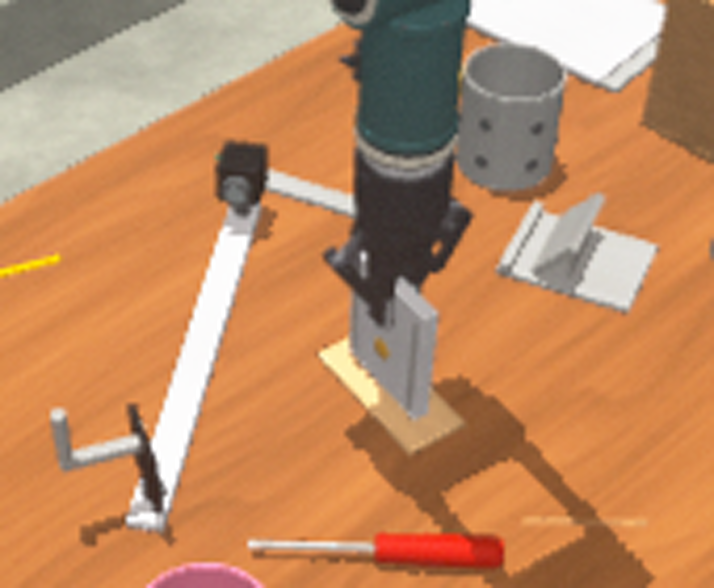

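Run:
```python
from geo import *
z=np.load('pics/w6.npz');im,P=z['im'],z['P']
hsv=cv2.cvtColor(im,cv2.COLOR_RGB2HSV)
sub=np.zeros(im.shape[:2],bool);sub[105:236,200:297]=1
pm=sub&(np.abs(P[...,2]-.006)<.009)&(hsv[...,1]<140)
pm=cv2.morphologyEx(pm.astype(np.uint8),cv2.MORPH_OPEN,np.ones((3,3)))>0
L=[];Rr=[]
for r in range(118,234,3):
    c=np.where(pm[r])[0]
    if len(c)==0: continue
    if c.min()<230: L.append(P[r,c.min()])
    if c.max()>270: Rr.append(P[r,c.max()])
for E in (L,Rr):
    E=np.array(E);vx,vy,x,y=cv2.fitLine((E[:,:2]*1000).astype(np.float32),cv2.DIST_HUBER,0,.01,.01).ravel()
    if vx<0: vx,vy=-vx,-vy
    print(len(E),np.degrees(np.arctan2(vy,vx)),'y at x=509 line:',y+(509-x)*vy/vx)
c=np.where(pm[:,250])[0];print('end edge',P[c.min(),250],P[c.min(),220],P[c.min()+1,280], pm.sum())
z=np.load('pics/side6.npz');im,P=z['im'],z['P']
s=bot.read_state();Rt=Ro.from_rotvec(s['tcp_rot']).as_matrix()
```

```text
39 -9.563699 y at x=509 line: -116.92995
39 -9.6848545 y at x=509 line: -57.183556
end edge [ 0.44103244 -0.07427178  0.00293051] [ 0.43661936 -0.09724417  0.00434598] [ 0.4460478  -0.05143975  0.00492515] 5221
```

play_rows([
  [[0,0,-0.008],[0,0.002,0.018]],
  [[0,0,-0.013],[0,0.002,0.018]],
  [[0,0,-0.0155],[0,0.002,0.018]],
  [[0,0,-0.0155],[0,0.002,0.018]],
])

```text
time: 11.55
tool_pos: [0.5086, -0.0867, 0.0826]
tcp_rot: [-1.284, -1.08, 1.082]
wrist_force: [-1.4, 0.5, 4.7]
width: 0.179
```

```bash
python3 m4.py .081
```

```text
11.55 [-0.22  0.11  2.08 -0.    0.95 -1.62] 15.17485459987558 [ 0.5086 -0.0867  0.0826] [-1.4  0.5  4.7]
[array([-0.0003, -0.0008, -0.0041]), array([-0.0002, -0.0025, -0.0187])]
```

Contact is made: the vertical force went from -3.5 to +4.7 N. Releasing now.

play_rows([
  [[0,0,0],[0,0,0]],
  [[0,0,0],[0,0,0]],
  [[0,0,0],[0,0,0]],
  [[0,0,0],[0,0,0]],
  [[0,0,0],[0,0,0]],
], gripper=0.4)

```text
time: 12.18
tool_pos: [0.5083, -0.0867, 0.0814]
tcp_rot: [-1.284, -1.08, 1.083]
wrist_force: [-0.2, 0.5, -0.2]
width: 0.597
```

```bash
python3 m4.py .081;python3 m2.py w7
```

```text
12.175 [-0.22  0.11  2.08 -0.    0.95 -1.62] 50.77510992612763 [ 0.5083 -0.0867  0.0814] [-0.2  0.5 -0.2]
[array([ 0.0006, -0.0008, -0.001 ]), array([-0.0003, -0.0029, -0.0185])]
12.175 [ 0.50826744 -0.08666007  0.0813972 ] [-1.28401572 -1.0797871   1.08251328] [-0.217  0.111  2.083 -0.     0.95  -1.615] [-0.2  0.5 -0.2] 0.5973542344250309
```

View pics/w7.png

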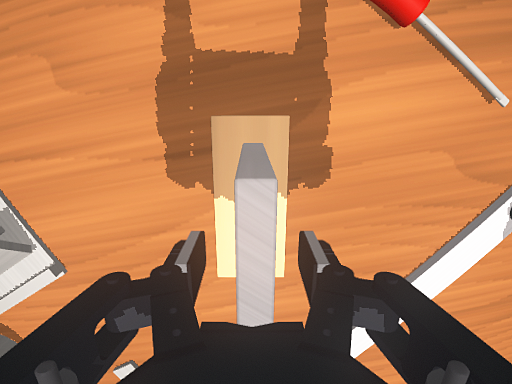

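The panel stands free at (255,200) on the pad, with both pads clear. I'll retreat straight up and turn.

play_rows([
  [[0,0,0.05],[0,0,0]],
  [[0,0,0.15],[0,0,0]],
  [[0,0,0.3],[0,0,0]],
  [[0,0,0.4],[0,0,0]],
  [[0,0.05,0.5],[0,0,-0.2]],
  [[0,0.15,0.5],[0,0,-0.4]],
  [[0,0.25,0.5],[0,0,-0.6]],
  [[0,0.35,0.5],[0,0,-0.8]],
  [[0,0.4,0.5],[0,0,-0.9]],
  [[0,0.4,0.5],[0,0,-0.9]],
])

```text
time: 13.48
tool_pos: [0.5081, 0.0745, 0.2814]
tcp_rot: [-1.499, -0.543, 0.545]
wrist_force: [-0.2, -0.2, -0.2]
width: 0.598
```

```bash
python3 m2.py w8 mirror lens pin rig rivet sight panel pad
python3 - <<'E'
from h import *
for n in ['side','top']: snap(n,n+'8')
b=cv2.imread('pics/side8.png')
cv2.imwrite('pics/sz8.png',cv2.resize(b[110:250,180:350],None,fx=4.2,fy=4.2,interpolation=cv2.INTER_CUBIC))
E
```

```text
13.475 [0.50810051 0.07448031 0.28138804] [-1.49945583 -0.54280232  0.54454078] [ 0.096 -0.072  1.878  0.002  1.337 -0.6  ] [-0.2 -0.2 -0.2] 0.5978599656399147
mirror 0.59 [0.5544 0.139  0.0552]
pin 0.96 [0.5818 0.2013 0.1312]
pin 0.20 [ 0.5063 -0.0875  0.0022]
rig 0.61 [ 0.5517  0.1385 -0.005 ]
rivet 0.81 [ 0.5127 -0.0714  0.0478]
sight 0.54 [0.5594 0.1416 0.0566]
panel 0.80 [ 0.5074 -0.0885  0.0017]
pad 0.59 [ 5.07e-01 -8.80e-02  2.00e-04]
```

View pics/w8.png

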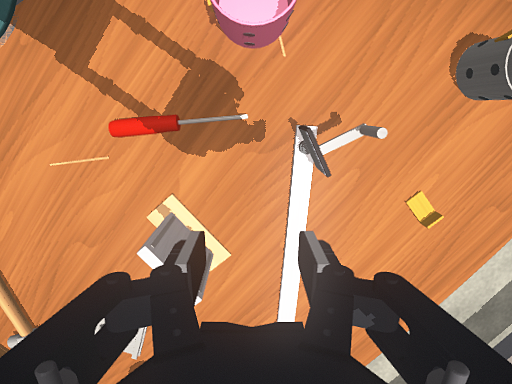

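View pics/sz8.png

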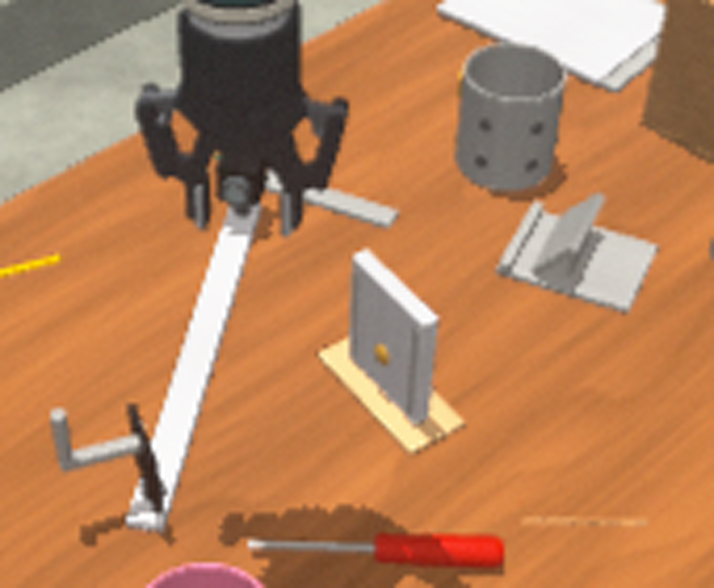

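Run:
```python
from h import *
def line(E):
    vx,vy,x,y=cv2.fitLine((E[:,:2]*1000).astype(np.float32),cv2.DIST_HUBER,0,.01,.01).ravel();return np.degrees(np.arctan2(vy,vx)),x,y
for f in ('top1','top8','side1'):
    z=np.load('pics/%s.npz'%f);im,P=z['im'],z['P'];hsv=cv2.cvtColor(im,cv2.COLOR_RGB2HSV)
    # rail
    m=(np.abs(P[...,2]-.010)<.010)&(hsv[...,1]<70)&(hsv[...,2]>150)&(P[...,0]>.5)&(P[...,0]<.8)&(P[...,1]<.2)&(P[...,1]>-.15)
    a=np.array([.2,-.27]);a/=np.linalg.norm(a);per=np.array([-a[1],a[0]])
    d=(P[...,:2]-[.555,.14])@per;m&=np.abs(d)<.03
    X=(P[m][:,:2]*1000).astype(np.float32);print(f,'rail',m.sum(),cv2.minAreaRect(X),line(X/1000), np.median(P[m][:,2]))
z=np.load('pics/w8.npz');im,P=z['im'],z['P'];hsv=cv2.cvtColor(im,cv2.COLOR_RGB2HSV)
m=(np.abs(P[...,2]-.010)<.008)&(hsv[...,1]<70)&(hsv[...,2]>140)&(np.abs((P[...,:2]-[.555,.14])@per)<.03)&(P[...,1]<.2)
X=(P[m][:,:2]*1000).astype(np.float32);print('w8 rail',m.sum(),cv2.minAreaRect(X),line(X/1000))
# rail centre via rows
for r in (190,210,230,250,300):
    c=np.where(m[r])[0]
    if len(c): print(r,c.min(),c.max(),P[r,c.min()].round(4),P[r,c.max()].round(4))
# mirror+pin pts
m=(P[...,2]>.075)&(P[...,2]<.14)&(np.abs(P[...,0]-.56)<.07)&(np.abs(P[...,1]-.16)<.07)
m[:,:285]=0;m[200:]=0
mm=m&(P[...,2]>.082)&(P[...,2]<.092)&(np.hypot(P[...,0]-.582,P[...,1]-.201)>.02)
X=(P[mm][:,:2]*1000).astype(np.float32);print('mirror top',mm.sum(),cv2.minAreaRect(X),line(X/1000))
k=m&(P[...,2]>.122);print('pin top',k.sum(),P[k].mean(0),cv2.minAreaRect((P[k][:,:2]*1000).astype(np.float32)),P[k][:,2].max())
ar=m&(P[...,2]>.074)&(P[...,2]<.0815);X=(P[ar][:,:2]*1000).astype(np.float32);print('arm',ar.sum(),line(X/1000),cv2.minAreaRect(X))
v=im[100:200,280:400,::-1].repeat(5,0).repeat(5,1);cv2.imwrite('pics/mz.png',v)
```

```text
top1 rail 803 ((645.591064453125, 18.868728637695312), (34.99203109741211, 369.2489013671875), 36.818477630615234) (np.float32(-52.755947), np.float32(652.63696), np.float32(7.825974)) 0.00812888789452293
top8 rail 370 ((650.1158447265625, 12.008056640625), (34.93746566772461, 349.77490234375), 37.03266525268555) (np.float32(-50.745457), np.float32(694.98584), np.float32(-50.49228)) 0.008161450107727175
side1 rail 591 ((653.9915771484375, 8.1558837890625), (32.270042419433594, 392.6739501953125), 36.45069885253906) (np.float32(-52.80684), np.float32(646.8992), np.float32(14.734096)) 0.010209518538374152
w8 rail 3094 ((639.6239013671875, 28.125762939453125), (30.554527282714844, 345.5415344238281), 36.71126174926758) (np.float32(-52.873592), np.float32(637.9329), np.float32(27.217876))
190 291 309 [0.5838 0.0792 0.0073] [0.6051 0.0971 0.0077]
210 289 307 [0.6029 0.053  0.0085] [0.625  0.0711 0.0077]
230 287 305 [0.6235 0.0255 0.0078] [0.6458 0.0441 0.0081]
250 285 297 [ 0.644  -0.0026  0.0099] [0.6599 0.0096 0.0086]
300 280 296 [ 0.7035 -0.0816  0.0085] [ 0.7258 -0.0641  0.0077]
mirror top 297 ((555.5462036132812, 145.31320190429688), (7.100299835205078, 66.08130645751953), 66.53416442871094) (np.float32(-23.573427), np.float32(554.52014), np.float32(145.86183))
pin top 122 [0.57904784 0.20093537 0.12777768] ((579.733154296875, 201.41371154785156), (11.396939277648926, 11.653705596923828), 22.959074020385742) 0.1314528052275719
arm 499 (np.float32(67.44538), np.float32(567.03125), np.float32(173.4148)) ((566.5497436523438, 174.54080200195312), (69.44307708740234, 62.981719970703125), 66.48320007324219)
```

View pics/mz.png

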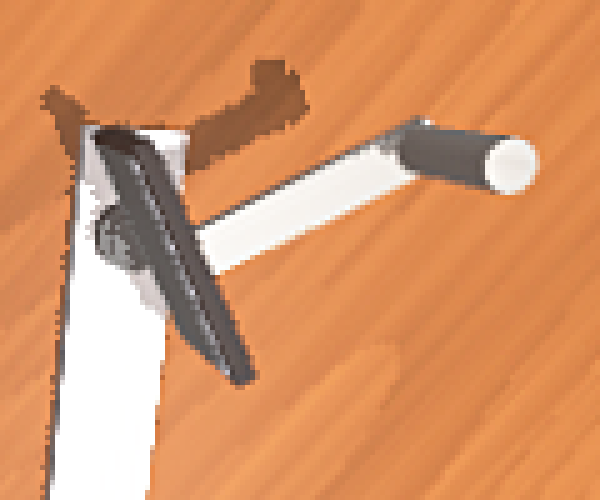

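Run:
```python
from h import *
for f in ('side8','w8'):
    z=np.load('pics/%s.npz'%f);im,P=z['im'],z['P'];hsv=cv2.cvtColor(im,cv2.COLOR_RGB2HSV)
    near=(np.hypot(P[...,0]-.509,P[...,1]+.087)<.065)
    t=near&(P[...,2]>.119)&(P[...,2]<.135)
    if t.sum()>20: print(f,'top',t.sum(),cv2.minAreaRect((P[t][:,:2]*1000).astype(np.float32)),np.median(P[t][:,2]))
    k=near&(P[...,2]>.02)&(P[...,2]<.118)
    X=P[k];best=None;rng=np.random.default_rng(0)
    for _ in range(300):
        a=X[rng.choice(len(X),3,replace=False)];n=np.cross(a[1]-a[0],a[2]-a[0]);L=np.linalg.norm(n)
        if L<1e-9: continue
        n/=L
        q=np.abs((X-a[0])@n)<.0015
        if best is None or q.sum()>best.sum():best=q
    Q=X[best];c=Q.mean(0);n=np.linalg.svd(Q-c)[2][2];n*=np.sign(n[1]);print(f,'face',best.sum(),len(X),c.round(4),n.round(4),'yaw',np.degrees(np.arctan2(n[1],n[0])))
    b=near&(P[...,2]>.03)&(P[...,2]<.07)&(hsv[...,1]>110)&(hsv[...,0]>12)&(hsv[...,0]<30)
    print('rivet',b.sum(),P[b].mean(0),np.argwhere(b).mean(0) if b.sum() else '')
```

```text
side8 top 123 ((512.0460205078125, -86.61874389648438), (19.120866775512695, 101.71697235107422), 78.50942993164062) 0.1257497180224595
side8 face 285 409 [ 0.5085 -0.0787  0.0697] [0.1758 0.9844 0.0015] yaw 79.87629515046989
rivet 10 [ 0.51103756 -0.0771486   0.05481275] [193.7 270.4]
w8 top 380 ((509.470703125, -84.06432342529297), (17.001413345336914, 99.77484130859375), 81.26500701904297) 0.12412039575717407
w8 face 1088 1170 [ 0.4932 -0.0739  0.0729] [0.1743 0.9847 0.0015] yaw 79.96058800823782
rivet 0 [nan nan nan] <stdin>:17: RuntimeWarning: Mean of empty slice.
  ret = um.true_divide(
```

play_rows([
  [[0.02,0.05,0],[0,0,-0.2]],
  [[0.06,0.12,0],[0,0,-0.4]],
  [[0.1,0.2,-0.05],[0,0,-0.6]],
  [[0.14,0.27,-0.1],[0,0,-0.8]],
  [[0.18,0.317,-0.15],[0,0,-0.95]],
  [[0.18,0.317,-0.2],[0,0,-0.95]],
])

```text
time: 14.78
tool_pos: [0.581, 0.2012, 0.2005]
tcp_rot: [-1.568, 0.041, -0.041]
wrist_force: [-0.2, -0.1, 0.1]
width: 0.599
```

```bash
cat > m5.py <<'E'
from geo import *
import sys
x,y,zt,yw=map(float,sys.argv[1:5])
s=bot.read_state();R=Ro.from_rotvec(s['tcp_rot']).as_matrix()
print(s['time'],s['q'].round(2),s['width']*85,s['tool_pos'].round(4),'yaw',np.degrees(np.arctan2(R[1,0],R[0,0])),s['wrist_force'].round(1))
a=np.radians(yw)
print([v.round(4) for v in move([x,y,zt],toolR(np.array([np.cos(a),np.sin(a),0]),np.array([0,0,-1.])))])
E
python3 m5.py .5800 .2013 .19 -23.5
```

```text
14.775 [0.29 0.17 1.77 0.   1.2  0.34] 50.9119756725406 [0.581  0.2012 0.2005] yaw -2.991626698920414 [-0.2 -0.1  0.1]
[array([-0.0025,  0.0002, -0.0262]), array([-0.0029,  0.0006, -0.4557])]
```

play_rows([
  [[-0.002,0,-0.01],[-0.003,0,-0.2]],
  [[-0.002,0,-0.02],[-0.003,0,-0.4]],
  [[-0.002,0,-0.026],[-0.003,0,-0.455]],
  [[-0.002,0,-0.026],[-0.003,0,-0.455]],
])

```text
time: 15.28
tool_pos: [0.5787, 0.1992, 0.1905]
tcp_rot: [-1.548, 0.323, -0.321]
wrist_force: [1.1, -0.2, 0.1]
width: 0.598
```

```bash
python3 m5.py .5800 .2013 .09 -23.5; python3 m2.py w9 pin
python3 - <<'E'
from h import *
P=np.load('pics/w9.npz')['P'];s=bot.read_state();Rt=Ro.from_rotvec(s['tcp_rot']).as_matrix()
k=(np.hypot(P[...,0]-.58,P[...,1]-.2013)<.015)&(P[...,2]>.126)&(P[...,2]<.136)
print(k.sum(),P[k].mean(0),cv2.minAreaRect((P[k][:,:2]*1000).astype(np.float32)))
q=(P[k]-s['tool_pos'])@Rt;print(q.min(0),q.max(0))
E
```

```text
15.275 [ 0.29  0.18  1.79 -0.    1.18  0.7 ] 50.84347921612933 [0.5787 0.1992 0.1905] yaw -23.511252364776983 [ 1.1 -0.2  0.1]
[array([ 0.0032,  0.0052, -0.2512]), array([ 0.0011, -0.0012,  0.0002])]
15.275 [0.57873824 0.19921159 0.19046009] [-1.54773282  0.32251961 -0.32132423] [ 2.910e-01  1.750e-01  1.788e+00 -1.000e-03  1.180e+00  7.020e-01] [ 1.1 -0.2  0.1] 0.5981585790132863
pin 0.89 [0.5815 0.2043 0.1321]
179 [0.58022614 0.20207265 0.12849731] ((580.2276000976562, 201.88604736328125), (11.151238441467285, 10.78179931640625), 66.12358856201172)
[-0.00542778  0.06067574 -0.00296577] [0.00536223 0.06480715 0.00818116]
```

View pics/w9.png

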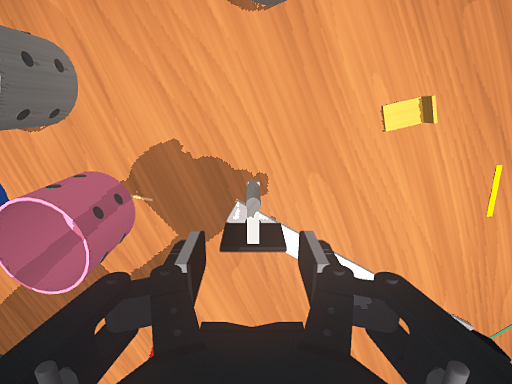

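The pin at (253,200) is centred between the pads. Going down over it now, then closing.

play_rows([
  [[0.003,0.007,-0.06],[0,0,0]],
  [[0.003,0.007,-0.13],[0,0,0]],
  [[0.003,0.007,-0.2],[0,0,0]],
  [[0.003,0.007,-0.24],[0,0,0]],
  [[0.003,0.007,-0.25],[0,0,0]],
  [[0.003,0.007,-0.25],[0,0,0]],
])

```text
time: 16.12
tool_pos: [0.5812, 0.203, 0.0917]
tcp_rot: [-1.546, 0.322, -0.324]
wrist_force: [0.7, -0.3, -0.5]
width: 0.597
```

play_rows([
  [[0,0,0],[0,0,0]],
  [[0,0,0],[0,0,0]],
  [[0,0,0],[0,0,0]],
  [[0,0,0],[0,0,0]],
  [[0,0,0],[0,0,0]],
], gripper=1, squeeze=30)

```text
time: 16.75
tool_pos: [0.5814, 0.2032, 0.0921]
tcp_rot: [-1.546, 0.322, -0.324]
wrist_force: [-0.5, 0.9, 5.6]
width: 0.13
```

```bash
python3 m5.py .5395 .2054 .09 12.9; python3 m2.py w10 pin
```

```text
16.75 [ 0.3   0.27  1.86 -0.    1.    0.71] 11.052409529519087 [0.5814 0.2032 0.0921] yaw -23.593048189283415 [-0.5  0.9  5.6]
[array([-0.1048,  0.0054, -0.0052]), array([-0.0012,  0.0022,  0.811 ])]
16.75 [0.58142768 0.20323295 0.09209897] [-1.54579945  0.32152424 -0.32439613] [ 0.296  0.272  1.865 -0.     1.002  0.708] [-0.5  0.9  5.6] 0.13002834740610691
pin 0.77 [0.5803 0.2035 0.1322]
```

View pics/w10.png

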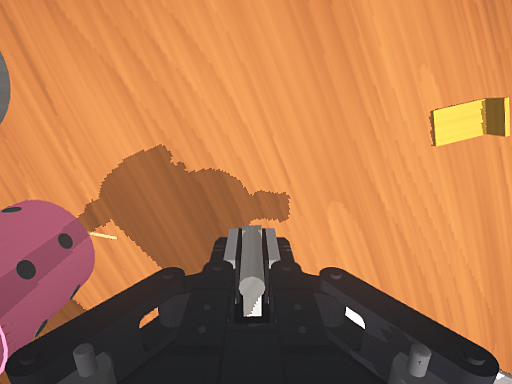

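Run:
```python
from geo import *
s=bot.read_state();A=np.array([.554,.142]);r=s['tool_pos'][:2]-A
print(np.degrees(np.arctan2(r[1],r[0])),np.hypot(*r))
for f in (5,10,15,20,25,30,34,36.4):
    a=np.radians(f);d=np.array([[np.cos(a),-np.sin(a)],[np.sin(a),np.cos(a)]])@r-r
    print(f,(d/.4).round(4),round(a/(np.pi/4),3))
```

```text
65.85532190418694 0.06708554434937126
5 [-0.0136  0.0054] 0.111
10 [-0.0276  0.0096] 0.222
15 [-0.0419  0.0125] 0.333
20 [-0.0565  0.0142] 0.444
25 [-0.0711  0.0147] 0.556
30 [-0.0857  0.0138] 0.667
34 [-0.0973  0.0122] 0.756
36.4 [-0.1042  0.0109] 0.809
```

play_rows([
  [[-0.0136,0.0054,0],[0,0,0.111]],
  [[-0.0276,0.0096,0],[0,0,0.222]],
  [[-0.0419,0.0125,0],[0,0,0.333]],
  [[-0.0565,0.0142,0],[0,0,0.444]],
  [[-0.0711,0.0147,0],[0,0,0.556]],
  [[-0.0857,0.0138,0],[0,0,0.667]],
  [[-0.0973,0.0122,0],[0,0,0.756]],
  [[-0.1042,0.0109,0],[0,0,0.809]],
  [[-0.1042,0.0109,0],[0,0,0.809]],
  [[-0.1042,0.0109,0],[0,0,0.809]],
])

```text
time: 18.1
tool_pos: [0.54, 0.2071, 0.0921]
tcp_rot: [-1.564, -0.177, 0.174]
wrist_force: [-0.5, -0.6, 4.8]
width: 0.128
```

```bash
python3 m5.py .5395 .2054 .09 12.9; python3 m2.py w11 pin mirror
python3 - <<'E'
from h import *
for n in ['side','top']:
    im,d,P,pose=snap(n,n+'11')
    for l in ['mirror','sight','pin','lens','rivet','rig']:
        for r in cams.mark_of(n,l)[:1]:
            print(n,l,'%.2f'%r['conf'],np.round(pose[0]@np.array(r['xyz'])+pose[1],4))
b=cv2.imread('pics/side11.png');a=cv2.imread('pics/top11.png')
cv2.imwrite('pics/sz11.png',cv2.resize(b[110:250,180:350],None,fx=4.2,fy=4.2,interpolation=cv2.INTER_CUBIC))
cv2.imwrite('pics/tz11.png',cv2.resize(a[90:220,190:420],None,fx=3.4,fy=3.4,interpolation=cv2.INTER_CUBIC))
E
```

```text
18.1 [ 0.32  0.21  1.95 -0.    0.99  0.1 ] 10.876349689560834 [0.54   0.2071 0.0921] yaw 12.808806573116334 [-0.5 -0.6  4.8]
[array([-0.0012, -0.0042, -0.0051]), array([0.0002, 0.003 , 0.002 ])]
18.1 [0.53997788 0.20707544 0.0920501 ] [-1.56406129 -0.17737733  0.17366926] [ 3.240e-01  2.070e-01  1.947e+00 -1.000e-03  9.850e-01  1.010e-01] [-0.5 -0.6  4.8] 0.12795705517130393
pin 0.80 [0.5412 0.2044 0.1276]
mirror 0.97 [0.5535 0.141  0.0572]
side mirror 0.70 [0.5546 0.1414 0.0534]
side pin 0.66 [0.542  0.2039 0.1308]
side lens 0.60 [ 0.759  -0.129   0.0582]
side rivet 0.78 [ 0.516  -0.0785  0.0539]
side rig 0.96 [5.561e-01 1.405e-01 3.000e-04]
top mirror 0.56 [0.5499 0.1392 0.0468]
top lens 0.78 [ 0.7495 -0.1253  0.0561]
top rivet 0.60 [ 0.3003 -0.4073  0.0024]
top rig 0.94 [0.5572 0.1393 0.0011]
```

View pics/sz11.png

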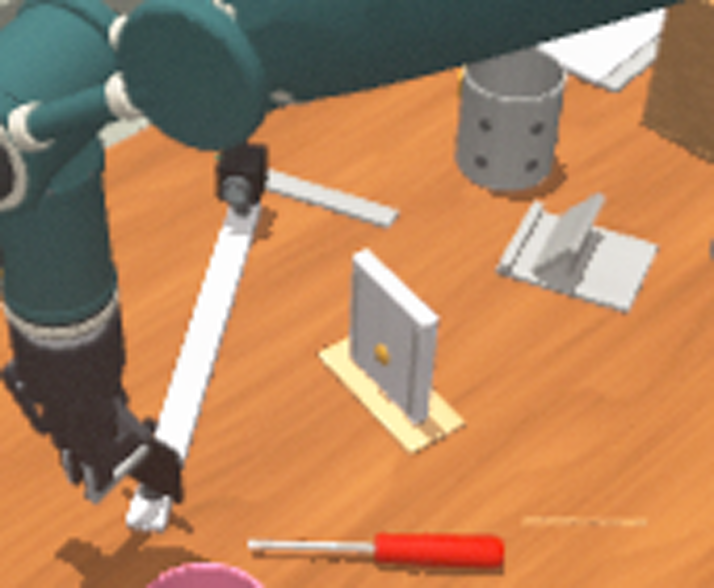

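View pics/w11.png

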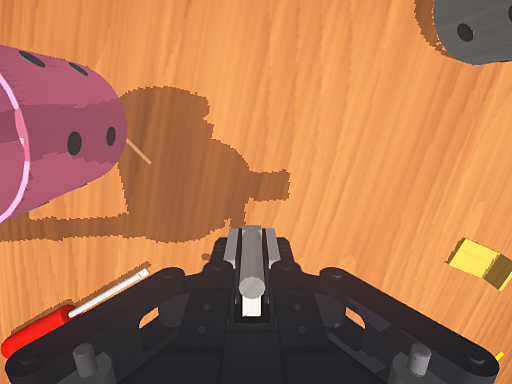

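View pics/tz11.png

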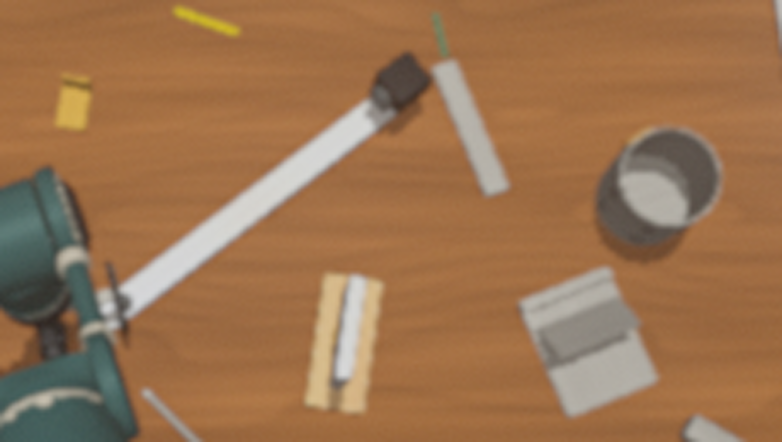

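Run:
```python
from h import *
for f in ('side11','top11','side1','top1'):
    z=np.load('pics/%s.npz'%f);im,P=z['im'],z['P']
    dd=P[...,:2]-[.554,.142]
    k=(np.hypot(dd[...,0],dd[...,1])<.04)&(P[...,2]>.022)&(P[...,2]<.089)
    X=P[k];best=None;rng=np.random.default_rng(0)
    if len(X)<15: print(f,len(X));continue
    for _ in range(500):
        a=X[rng.choice(len(X),3,replace=False)];n=np.cross(a[1]-a[0],a[2]-a[0]);L=np.linalg.norm(n)
        if L<1e-9: continue
        n/=L
        if abs(n[2])>.1: continue
        q=np.abs((X-a[0])@n)<.0015
        if best is None or q.sum()>best.sum():best=q
    Q=X[best];c=Q.mean(0);n=np.linalg.svd(Q-c)[2][2];n*=-np.sign(n[1])
    print(f,best.sum(),len(X),c.round(4),n.round(3),'normal yaw',np.degrees(np.arctan2(n[1],n[0])),'axis offset',(np.array([.554,.142])-c[:2])@n[:2])
    t=(np.hypot(dd[...,0],dd[...,1])<.04)&(P[...,2]>.08)&(P[...,2]<.09)
    if t.sum()>8: 
        vx,vy,x,y=cv2.fitLine((P[t][:,:2]*1000).astype(np.float32),cv2.DIST_HUBER,0,.01,.01).ravel();print(' top edge',t.sum(),np.degrees(np.arctan2(vy,vx)))
```

```text
side11 97 156 [0.5425 0.1434 0.0534] [ 0.206 -0.979 -0.007] normal yaw -78.1092686870821 axis offset 0.0037754248873906183
 top edge 23 22.950731
top11 28 70 [0.5495 0.1417 0.0659] [ 0.188 -0.982  0.029] normal yaw -79.14788994238026 axis offset 0.0005415497470965404
 top edge 35 12.153577
side1 53 131 [0.5507 0.1488 0.0631] [-0.39  -0.921 -0.018] normal yaw -112.94857789114977 axis offset 0.004988973721704145
 top edge 45 -22.669352
top1 51 116 [0.5534 0.1421 0.0608] [-0.395 -0.919  0.011] normal yaw -113.27947741524905 axis offset -0.00012253075587959924
 top edge 36 -25.253796
```

Run:
```python
from h import *
z=np.load('pics/w9.npz');im,P=z['im'],z['P']
cv2.imwrite('pics/w9z.png',im[165:260,190:320,::-1].repeat(6,0).repeat(6,1))
dd=P[...,:2]-[.554,.142]
win=np.zeros(P.shape[:2],bool);win[215:255,215:292]=1
t=win&(np.hypot(dd[...,0],dd[...,1])<.045)&(P[...,2]>.081)&(P[...,2]<.091)
X=(P[t][:,:2]*1000).astype(np.float32);print('mirror top',t.sum(),cv2.minAreaRect(X),cv2.fitLine(X,cv2.DIST_HUBER,0,.01,.01).ravel())
# back face plane
k=win&(np.hypot(dd[...,0],dd[...,1])<.045)&(P[...,2]>.03)&(P[...,2]<.091);print(k.sum())
acc=[]
for n in ['side','top']:
    D=[];
    for i in range(8):
        pose=cam_pose(n);im,d=cams.read_camera(n);D.append(d)
    d=np.median(D,0);print(n,'noise',np.std(D,0)[100:250,180:350].mean())
    P=cloud(n,d,pose);np.savez('pics/%savg.npz'%n,im=im,P=P)
    dd=P[...,:2]-[.554,.142]
    k=(np.hypot(dd[...,0],dd[...,1])<.037)&(P[...,2]>.022)&(P[...,2]<.089)
    X=P[k]
    for thr in (.001,.002,.003):
        best=None;rng=np.random.default_rng(0)
        for _ in range(800):
            a=X[rng.choice(len(X),3,replace=False)];nn=np.cross(a[1]-a[0],a[2]-a[0]);L=np.linalg.norm(nn)
            if L<1e-9: continue
            nn/=L
            if abs(nn[2])>.1: continue
            q=np.abs((X-a[0])@nn)<thr
            if best is None or q.sum()>best.sum():best=q
        Q=X[best];c=Q.mean(0);nn=np.linalg.svd(Q-c)[2][2];nn*=-np.sign(nn[1])
        print(n,thr,best.sum(),len(X),nn.round(3),np.degrees(np.arctan2(nn[1],nn[0])),(np.array([.554,.142])-c[:2])@nn[:2])
```

```text
mirror top 436 ((555.981201171875, 145.26858520507812), (6.829263210296631, 65.1783218383789), 67.12462615966797) [ 9.2076182e-01 -3.9012522e-01  5.5575677e+02  1.4632829e+02]
1803
side noise 0.015211126
side 0.001 111 150 [ 0.22  -0.975 -0.001] -77.26900287155998 0.003865384210973229
side 0.002 120 150 [ 0.228 -0.974 -0.004] -76.8236152527461 0.0038658845350957763
side 0.003 129 150 [ 0.234 -0.972 -0.021] -76.48173847510294 0.0036727426174839434
top noise 0.021143366
top 0.001 21 74 [ 0.135 -0.989  0.064] -82.24510710422895 0.00034313840091853795
top 0.002 37 74 [ 0.175 -0.982  0.064] -79.88868149853708 0.0011710806304968333
top 0.003 50 74 [ 0.174 -0.982  0.076] -79.95291449288169 0.0021558368562755903
```

View pics/w9z.png

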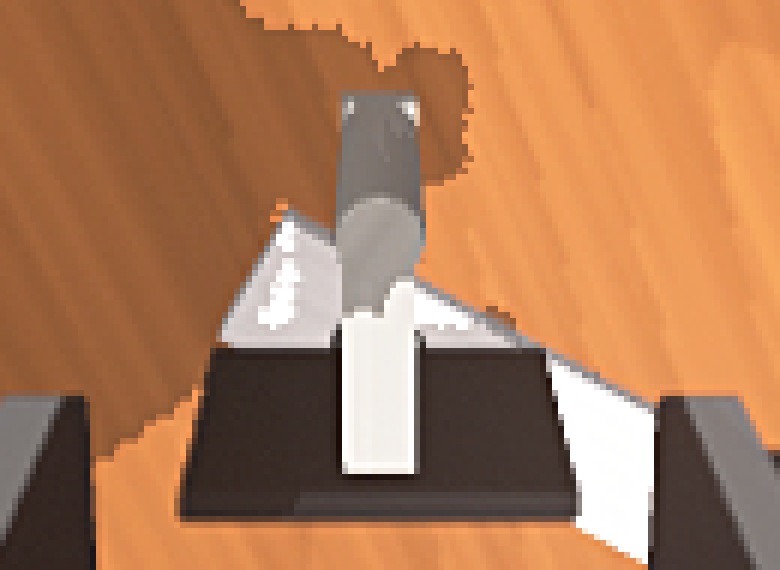

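```bash
python3 m5.py .5395 .2054 .09 12.9; python3 -c "
from workcell import bot
print(bot.finish_job())"
```

```text
19.75 [ 0.32  0.21  1.95 -0.    0.99  0.1 ] 10.91894225552971 [0.54   0.2071 0.092 ] yaw 12.80604204081197 [-0.4 -2.   4.9]
[array([-0.0012, -0.0042, -0.0051]), array([0.0002, 0.0029, 0.0021])]
the job is handed in; nothing more can be done
None
```

The panel stands on the pad with its rivet facing the mirror. The fingers are still holding the mirror pin at the angle where the rivet should be seen. I handed the job in at 19.75 s; no verdict is reported.

**Panel:** I drew it up the slope, turned it upright and set it down at about 8 N contact before letting go. Afterwards it measured upright, facing 79.9°, against about 80° for the pad. Its centre was within about 2 mm of the pad's centre.

**Mirror:** I gripped the pin and swung the mirror 36.4° counter-clockwise. The target direction for its normal was about -77.1°, halfway between the lens at -53.1° and the rivet at -101.1°.

| Check on the mirror normal | Result |
|---|---|
| Tool turn added to the measured rest angle | -76.9° to -77.2° |
| Averaged side-camera plane fits | -76.5° to -77.3° |
| Single side-camera frame | -78.1° |
| Top camera | -79° to -82° |

The top camera disagreed with the rest. I set it aside because it had only a few dozen pixels on the mirror. I could not check the view through the rig's own camera, so the angle rests on these measurements.

**Everything else:** My last side and top pictures showed the nearby tools, cans and scraps where they started. I saw no contact with any of them.

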